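# Wedge the spatula rest onto its dovetail track

### The arm

A 6-joint arm with a two-finger parallel gripper is mounted at the origin on the work surface. World frame = base frame: x ahead of the robot, y to its left, z up, the work surface at z = 0. Lengths are in m, angles in rad, forces in N, time in s.
With the tool pointing down it reaches from about 0.275 to 0.725 m from the base axis. Payload 15.9 kg.
Tool frame: the origin (TCP) lies at the very end of the fingers, on their centre line; the grasp point (between the pads) lies env.pinch_z behind it (env.pinch_z is the distance from the TCP to the grasp point, in m); z points along the fingers, y is the line along which they close (so a half turn about z gives the same grasp; the last joint's range is limited). The gripper opens to 85 mm and grips with 20 to 120 N. Pads are 22 mm wide; open, the fingers measure 114 mm over their backs; the gripper's body (76 mm by 85 mm) begins 54 mm behind the grasp point. The pads swing forward as they close: fully open they stand 13 mm farther back than shut.
Start: joints at [1.206, 0.213, -0.034, 1.323, 0, 1.571], TCP at [0.178, 0.467, 0.231] pointing down, gripper open.
Joint ranges: [-2.98, 2.98], [-0.74, 1.72], [-1.14, 1.35], [-2.1, 2.04], [-1.57, 1.44], [-3.14, 3.14]. Speed limits (rad/s): [1.89, 1.89, 2.39, 2.57, 3.14, 3.14].

### API

Orientations are given as a 3x3 rotation matrix whose columns are the frame's x, y, z axes.
In Python, from station import env gives the robot as it stands. The module is installed in compiled form; this text tells all that it offers.
- The arm moves only by the shell command python3 -m creep 'ROWS' [OPENING] [FORCE]. ROWS is JSON, a list that holds one entry, the list of rows, each a list of 4 numbers: the shift along the tool's x, y, z in mm, then the turn about the tool's z in degrees. In form: [[[x, y, z, twist], ...]]. A call has 1 to 12 rows; each row shifts and turns the commanded pose from where the row before left it, along the tool's axes as they then stand; what a row does not reach is not made up. A row lasts 1/12 s, in which the tool goes at most 41.7 mm and 7.16 degrees, less where a joint would pass 70% of its speed; a pose out of reach is approached as far as the arm can. A call is refused whole if a number of a shift passes 41.7 or a number of a turn 7.16, either way. A call with a gripper value outside its range is refused whole. OPENING is the opening, from -1 (shut) to 1 (fully open), set as the call begins (- or left out, the last holds). The fingers move at their own pace and stop on an object; FORCE is the grip in N (left out, the last holds). Time passes only in rows, so rows that do not move let the fingers close. It gives the time, the measured TCP pose, the force, the opening and the grip force at its end, in the units of the state.
- env.state(): the state, without advancing time (a new reading comes with each control period).
- env.snapshot(name): name is "scene" or "top" or "wrist"; returns a dict with "img" (420x560x3 uint8, red, green, blue), "range_z" (420x560 float32, m along the optical axis (not along the pixel's ray), 0 where there is no reading), "intrinsics" (3x3 intrinsics, pixels), "extrinsics" (4x4, takes a point from camera to world coordinates); the wrist camera has in their place "T_tool_cam" (4x4, takes a point from camera to tool coordinates, whose origin is the TCP and whose axes are the flange's). Camera axes: x right, y down, z forward; pixel columns grow to the right and rows downward; lengths in m; the calibration is good to about 2 mm. A picture is of the moment at which its call begins: read the wrist's pose just before it.
- env.sign_off(): hands the job in; it is judged then, once.
The state is a dict: "clock": time; "q": joint angles; "joint_vel": joint speeds; "joint_torque": joint torques, N m; "ee_pos": TCP position; "tcp_rot": TCP orientation; "ft_force": force on the tool from outside, world axes, zero at the start; "wrist_torque": the same for the moment, N m; "width": opening from 0.0 (shut) to 1.0 (fully open); "grip_force": force on a finger pad.
Only numpy, scipy, OpenCV 4.12 (cv2) and the standard library are available. Lean on these libraries where they do the work, as an engineer would, in place of code of your own. Each camera call takes 0.05 s, during which the arm holds its last target. There are 200 camera calls.

### The job

Put the bamboo spatula rest back on the aluminium dovetail track: set its foot on the open end of the track, narrow end (green-tipped prong) leading, and slide it along under the walls, feeling for where it goes tight, until it is wedged firmly and stays tight by itself. Do not force it once it is tight. Let go of it, and do not disturb the tea tin, the red mug or the spatula.

Things in the scene. Friction and masses are not known exactly. Their poses are not given: they have to be found in the camera images.
- spatula_rest: Loose bamboo spatula rest, 140 g, 64 high. Origin: middle of the underside of its dovetail foot (x -40 to +24, 11 high), below the stem's middle; x points to the narrow front end, which leads; z up. Flanks lean inward 30 degrees going up. Right flank (-y) straight, 26 mm off at the bottom; left flank (+y) tapers 1 in 6: 33 off at the back, 26 at the origin, 22 at the front.
- rest_stem (a point): On the rest, 40 mm above its origin, same axes: middle of the upright stem to pinch across y. Stem 44 long (x), 16 thick (y), 11 to 54 mm above the underside. A low heel (18 wide, x -40 to -22, up to 27 mm high) behind it is handy for pushing the rest from behind; two prongs on it reach 64 mm, the front one (+x) with a dark green tip.
- track: Fixed aluminium track. Base plate x -115 to +100, y -45 to +70; its top, the floor of the way, is 12 mm above the origin (underside, on the way's centre line). x points along the way, open end inward; y left. From x = -35 to +100: a straight fixed wall on the right (face at y = -26 at the floor) and a tapered, sprung brass gib on the left, both 13 mm high, leaning inward 30 degrees.
- track_mouth (a point): On the bare floor of the track's open end, 72 mm back from the track's origin, centre line: a place to set down the foot's underside before sliding in. The walls start 37 mm further on; there the way is about 62 wide, the foot's front 48, so it goes in with 10 to 17 mm to spare, all of it on the left; enter 4 or 5 mm left of the centre line.
- way_mid (a point): On the floor of the way, 26 mm past the track's origin. The rest begins to bind with its origin anywhere within about 22 mm before or after here: the gib is set differently each time, unmeasured. No end stop. Seated, the rest lies against the right wall (its y = 0 in the track's frame) with x along the track; it must not be held off that wall when let go.
- spring_side: The track's whole sprung left side (steel bar and brass gib); origin and axes as the track's. Once touched, its squeeze on the rest grows about 3.5 N per mm slid on; sliding on takes a push of 1 to 1.3 times the squeeze (friction 0.3, give or take a fifth). Tight: over 5 N left after letting go. Over 24 N strains it. A push of about 13 N along the way is right; friction then holds.
- tea_tin: Stainless square tea tin, 83 by 83, 128 high with its knob, loose; origin: middle of its underside. Leave alone.
- mug: Empty red enamel mug, radius 40, 80 high, handle to its +y, loose; origin: middle of its underside. Leave alone.
- spatula: Bamboo spatula lying flat, 260 long, loose. Leave alone.
Things that resemble listed ones, but are neither listed nor needed, are in the scene too. Of the things that look like the spatula_rest, take the one that is farthest from the robot's base at the start.

How it is judged:
On the way:
1. the rest's foot lies on the floor of the way, in line with the track, in its entrance, not yet tight (x of spatula_rest in the frame of track between -0.075 and 0 m and y of spatula_rest in the frame of track between -0.012 and 0.012 m and z of spatula_rest in the frame of track between 0.009 and 0.016 m and angle between the x axis of spatula_rest and the x axis of track, either way round below 0.25 rad), for 0.1 s.
At the end, for the whole second after the job is handed in: The rest sits on the floor of the way, upright and in line with the track (0.08 rad, 4 mm sideways), narrow end inward, 0 to 65 mm past its origin, at rest, still squeezed by the sprung side with over 5 N; tin and mug upright, and they and the spatula within 20 mm of where they were (contact force between spatula_rest and spring_side above 5 N and x of spatula_rest in the frame of track between 0 and 0.065 m and y of spatula_rest in the frame of track between -0.004 and 0.004 m and z of spatula_rest in the frame of track between 0.009 and 0.016 m and angle between the x axis of spatula_rest and the x axis of track, either way round below 0.08 rad and angle between spatula_rest's own z axis and vertical below 0.08 rad and linear speed of spatula_rest below 0.01 m/s); the robot touches nothing.
It fails at once if the sprung side is strained: over 24 N between it and the rest (contact force between spatula_rest and spring_side above 24 N).
It fails at once if the tea tin is moved over 20 mm or tipped (distance of tea_tin from where it was at the start of the episode above 0.02 m or angle between tea_tin's own z axis and vertical above 0.3 rad).
It fails at once if the mug is moved over 20 mm or tipped (distance of mug from where it was at the start of the episode above 0.02 m or angle between mug's own z axis and vertical above 0.3 rad).
It fails at once if the spatula is moved over 20 mm (distance of spatula from where it was at the start of the episode above 0.02 m).
It also fails if it takes over 58 s, if anything falls off the work surface, if the arm or the gripper's body presses on something with over 40 N, if the wrist force passes 120 N, or if a joint passes its speed limit or range.

## Working session

There is one attempt and no reset: what is moved stays moved. The work goes in short steps, Python scripts to look and compute and a shell command to move; the robot and the scene stay as the last step left them, time stands still between calls to the robot, and variables do not carry over. Pictures are saved under pics/ and viewed, at most 10 in all, crops included, and the job is handed in when it is done.

```bash
mkdir -p pics; ls; python3 - <<'E'
from station import env
import cv2,numpy as np,pickle
s=env.state();print({k:np.round(v,3).tolist() for k,v in s.items()},env.pinch_z)
for n in("scene","top"):
    d=env.snapshot(n);pickle.dump(d,open(n+".pkl","wb"));cv2.imwrite(f"pics/{n}.png",d["img"][:,:,::-1])
    print(d["intrinsics"],d["extrinsics"].round(3))
E
```

```text
pics
{'clock': 0.0, 'q': [1.206, 0.213, -0.035, 1.324, -0.0, 1.571], 'joint_vel': [-0.001, -0.0, 0.001, 0.0, -0.001, -0.001], 'joint_torque': [-0.001, -68.615, 48.712, 0.017, -0.0, 0.0], 'ee_pos': [0.178, 0.467, 0.231], 'tcp_rot': [[-0.934, 0.357, -0.0], [0.357, 0.934, -0.001], [-0.0, -0.001, -1.0]], 'ft_force': [-0.822, 0.669, 0.505], 'wrist_torque': [0.036, 0.005, 0.024], 'grip_force': 0.0, 'width': 1.001} 0.0187
[[513.71671911   0.         280.38466466]
 [  0.         513.71671911 207.87923631]
 [  0.           0.           1.        ]] [[ 0.786  0.366 -0.498  1.199]
 [ 0.618 -0.478  0.624 -0.742]
 [-0.01  -0.799 -0.602  0.848]
 [ 0.     0.     0.     1.   ]]
[[483.71853862   0.         276.72484438]
 [  0.         483.71853862 210.63813121]
 [  0.           0.           1.        ]] [[-0.013 -0.997  0.076  0.479]
 [-1.     0.014  0.015  0.055]
 [-0.016 -0.076 -0.997  1.314]
 [ 0.     0.     0.     1.   ]]
```

View pics/top.png

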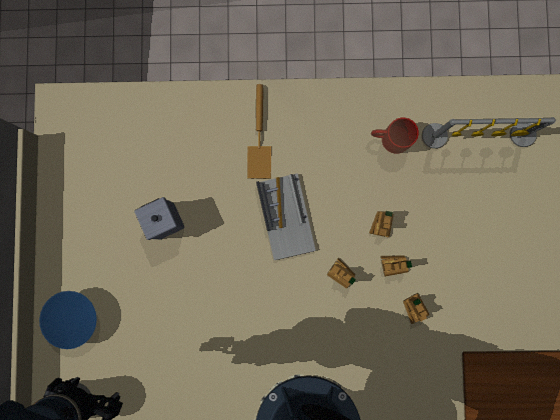

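View pics/scene.png

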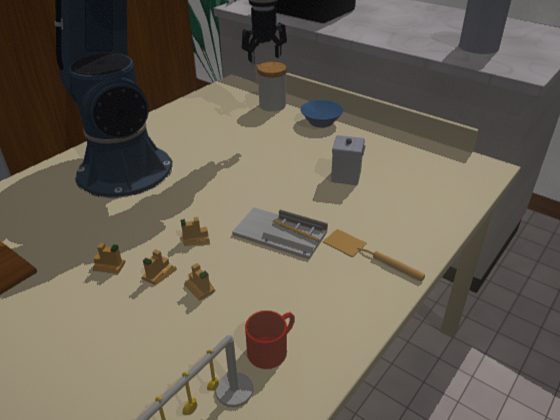

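The top view shows four rest-like things: A (382,224), B (396,265), C (342,273) and D (416,308). The base is near (308,410), so A is the farthest and is my choice. The track is at (287,217), with its open end toward (295,250). The spatula is at (260,130), the mug at (400,135) and the tin at (159,218).

```bash
cat > h.py <<'E'
import numpy as np,cv2,pickle
def cloud(d,T=None):
    K=d["intrinsics"];z=d["range_z"];v,u=np.mgrid[:420,:560]
    P=np.stack([(u-K[0,2])/K[0,0]*z,(v-K[1,2])/K[1,1]*z,z],-1)
    T=d["extrinsics"] if T is None else T
    return P@T[:3,:3].T+T[:3,3]
E
python3 - <<'E'
from h import *
d=pickle.load(open("top.pkl","rb"));P=cloud(d);im=d["img"];hsv=cv2.cvtColor(im,cv2.COLOR_RGB2HSV)
for n,(u,v) in dict(A=(382,224),B=(396,265),C=(342,273),D=(416,308)).items():
    w=P[v-20:v+20,u-20:u+20].reshape(-1,3);w=w[w[:,2]>.006];h=w[w[:,2]>.035]
    r=cv2.minAreaRect((w[:,:2]*1000).astype(np.float32));g=hsv[v-20:v+20,u-20:u+20].reshape(-1,3)
    gm=((g[:,0]>40)&(g[:,0]<90)&(g[:,1]>80)&(g[:,2]<130));gp=P[v-20:v+20,u-20:u+20].reshape(-1,3)[gm]
    print(n,r,"top",h.mean(0).round(4),h[:,2].max().round(3),"green",gm.sum(),gp.mean(0).round(4),np.hypot(*h.mean(0)[:2]).round(3))
print("floor",np.median(P[300:320,150:200,2]))
w=P[165:265,250:325].copy();m=(w[...,2]>.007)&(w[...,2]<.018)
n,l,st,c=cv2.connectedComponentsWithStats(m.astype(np.uint8));i=1+st[1:,4].argmax()
q=w[l==i];print("plate",cv2.minAreaRect((q[:,:2]*1000).astype(np.float32)),np.median(q[:,2]))
q=w[(w[...,2]>.02)];print("walls",cv2.minAreaRect((q[:,:2]*1000).astype(np.float32)),q[:,2].max())
a=cv2.resize(im[200:250,355:410],(440,400),interpolation=2);b=cv2.resize(im[168:268,245:327],(328,400),interpolation=2)
cv2.imwrite("pics/crop.png",np.hstack([a,b])[:,:,::-1])
E
```

```text
A ((534.2710571289062, -100.95146179199219), (98.7491226196289, 315.46038818359375), 2.0372233390808105) top [ 0.5439 -0.1939  0.1307] 1.314 green 24 [ 0.5637 -0.2151  0.063 ] 0.577
B ((470.5110778808594, -114.82412719726562), (331.84466552734375, 73.80328369140625), 74.490478515625) top [ 0.4338 -0.2259  0.1359] 1.314 green 30 [ 0.4329 -0.2644  0.0584] 0.489
C ((416.83636474609375, -40.48262023925781), (207.314697265625, 95.11682891845703), 81.4239730834961) top [ 0.4088 -0.0905  0.1473] 1.314 green 27 [ 0.3961 -0.1112  0.104 ] 0.419
D ((373.3332824707031, -128.85581970214844), (418.74261474609375, 74.74345397949219), 69.31336212158203) top [ 0.3366 -0.2563  0.1629] 1.314 green 30 [ 0.3419 -0.2696  0.1026] 0.423
floor -0.0011540409221511005
plate ((564.4757690429688, 51.18151092529297), (215.68760681152344, 114.898681640625), 11.708210945129395) 0.011062422618315582
walls ((574.7782592773438, 61.365562438964844), (189.3479766845703, 100.37381744384766), 12.155117988586426) 1.3139566377498644
```

View pics/crop.png

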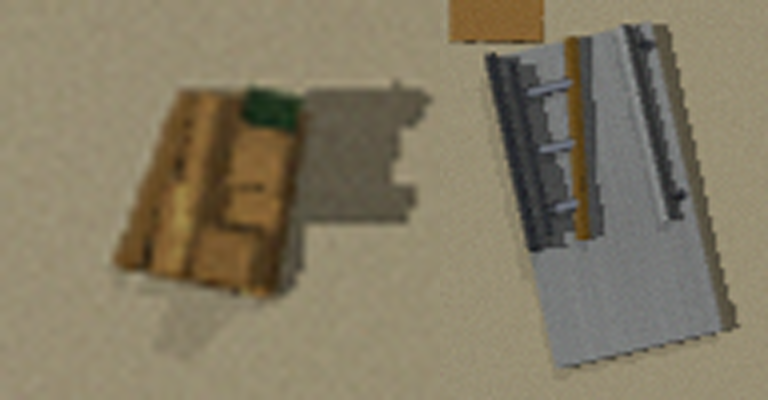

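The left crop is A: the green tip sits at its upper end (crop 272,108), so its front faces +x world. The wide heel end is at the bottom, and it matches the description. The right crop is the track, with its open end at the bottom (crop 640,340) and the brass gib on the left.

```bash
python3 - <<'E'
from h import *
for nm,(u0,u1,v0,v1) in dict(top=(360,400,205,245),scene=(180,222,260,300)).items():
    d=pickle.load(open(nm+".pkl","rb"));P=cloud(d)[v0:v1,u0:u1].reshape(-1,3)
    g=cv2.cvtColor(d["img"],cv2.COLOR_RGB2HSV)[v0:v1,u0:u1].reshape(-1,3)
    ok=(P[:,2]<.1)&(P[:,2]>.006);w=P[ok]
    gm=ok&(g[:,0]>40)&(g[:,0]<90)&(g[:,1]>80)&(g[:,2]<130)&(P[:,2]>.045)
    h=w[w[:,2]>.045];f=w[(w[:,2]<.02)]
    for n,x in(("all",w),("stem",h)):
        r=cv2.minAreaRect((x[:,:2]*1000).astype(np.float32));print(nm,n,np.round(r[0],1),np.round(r[1],1),round(r[2],1),len(x),x.mean(0).round(4))
    e=np.linalg.svd(h[:,:2]-h[:,:2].mean(0))[2][0];print("stem dir deg",np.degrees(np.arctan2(e[1],e[0])),"zmax",h[:,2].max(),"green",P[gm].mean(0).round(4))
E
```

```text
top all [ 537.2 -210. ] [108.7  86.3] 58.7 396 [ 0.5392 -0.2057  0.0288]
top stem [ 548.  -211.4] [16.8 43.8] 78.5 125 [ 0.5481 -0.2105  0.0572]
stem dir deg 168.6112555448414 zmax 0.06794407791433965 green [ 0.5637 -0.2151  0.063 ]
scene all [ 542.5 -187.4] [100.1  69.5] 80.6 613 [ 0.5472 -0.2182  0.0312]
scene stem [ 547.7 -212.9] [18.  48.3] 78.1 199 [ 0.5498 -0.2146  0.0579]
stem dir deg -11.524173485178492 zmax 0.068085601951407 green [ 0.5646 -0.2173  0.0651]
```

```bash
python3 -m creep '[[[-24.5,-20.9,0,0],[-24.5,-20.9,0,0],[-24.5,-20.9,0,0],[-24.5,-20.9,0,0],[-24.5,-20.9,0,0],[-24.5,-20.9,0,0],[-24.5,-20.9,0,0],[-24.5,-20.9,0,0],[-24.5,-20.9,0,0],[-24.5,-20.9,0,0],[-24.5,-20.9,0,0],[-24.5,-20.9,0,0]]]' 1 40
python3 -m creep '[[[-24.5,-20.9,0,0],[-24.5,-20.9,0,0],[-24.5,-20.9,0,0],[-24.5,-20.9,0,0],[-24.5,-20.9,0,0],[-24.5,-20.9,0,0],[-24.5,-20.9,0,0],[-24.5,-20.9,0,0],[-24.5,-20.9,0,0],[-24.5,-20.9,0,0],[-24.5,-20.9,0,0],[-24.5,-20.9,0,0]]]'
python3 -m creep '[[[0,0,0,-4.7],[0,0,0,-4.7],[0,0,0,0],[0,0,0,0]]]'
cat > w.py <<'E'
from station import env
from h import *
import sys
s=env.state();d=env.snapshot("wrist")
T=np.eye(4);T[:3,:3]=s["tcp_rot"];T[:3,3]=s["ee_pos"];T=T@d["T_tool_cam"]
d["T"]=T;d["s"]=s;pickle.dump(d,open("w.pkl","wb"));cv2.imwrite(sys.argv[1],d["img"][:,:,::-1])
print(s["clock"],np.round(s["q"],2),s["ee_pos"].round(4) if hasattr(s["ee_pos"],"round") else s["ee_pos"],np.round(s["ft_force"],2),T.round(3))
R=np.array(s["tcp_rot"]);print("tool y deg",np.degrees(np.arctan2(R[1,1],R[0,1])))
E
python3 w.py pics/w1.png
```

```text
clock: 1.1
ee_pos: [0.3638, 0.1263, 0.2312]
tcp_rot: [[-0.934, 0.357, -0.0], [0.357, 0.934, -0.0], [0.0, -0.0, -1.0]]
ft_force: [0.3, 0.8, -0.1]
width: 1.002
grip_force: 0.0
clock: 2.1
ee_pos: [0.549, -0.2128, 0.2309]
tcp_rot: [[-0.934, 0.357, -0.001], [0.357, 0.934, 0.0], [0.001, 0.0, -1.0]]
ft_force: [0.5, 0.3, -0.3]
width: 1.001
grip_force: 0.0
clock: 2.43
ee_pos: [0.5486, -0.2112, 0.231]
tcp_rot: [[-0.979, 0.202, -0.001], [0.202, 0.979, 0.0], [0.001, 0.0, -1.0]]
ft_force: [0.3, -0.2, -0.7]
width: 0.998
grip_force: 0.0
2.4333 [-0.37  0.4   0.22  1.39  0.   -0.16] [ 0.5486 -0.2112  0.231 ] [ 0.35 -0.24 -0.73] [[ 0.203  0.941  0.271  0.479]
 [ 0.979 -0.195 -0.055 -0.198]
 [ 0.001  0.277 -0.961  0.373]
 [ 0.     0.     0.     1.   ]]
tool y deg 78.35680315340008
```

View pics/w1.png

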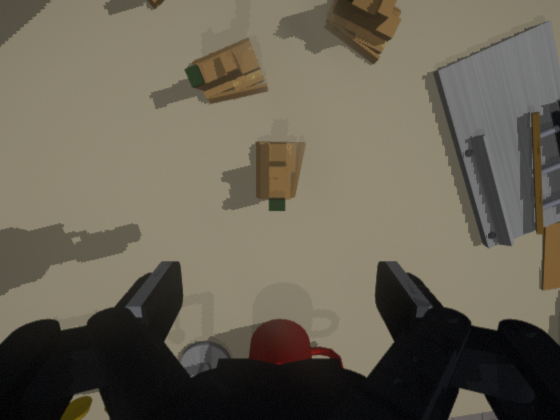

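The wrist view shows A at (278,172): green tip at (277,205), straight flank on the left, tapered flank on the right, which matches the description. The neighbouring rest is at (230,75), well clear, and the fingers straddle A's axis.

```bash
python3 - <<'E'
from h import *
d=pickle.load(open("w.pkl","rb"));P=cloud(d,d["T"])
w=P[130:220,250:312].reshape(-1,3);ok=(w[:,2]<.09)&(d["range_z"][130:220,250:312].ravel()>0);w=w[ok]
for a,b in((.045,.08),(.05,.058),(.007,.08),(.006,.014)):
    x=w[(w[:,2]>a)&(w[:,2]<b)];r=cv2.minAreaRect((x[:,:2]*1000).astype(np.float32));print(a,b,len(x),np.round(r[0],1),np.round(r[1],1),round(r[2],1))
print("table",np.median(w[w[:,2]<.006][:,2]),"zmax",w[:,2].max())
x=w[w[:,2]>.045];e=np.linalg.svd(x[:,:2]-x[:,:2].mean(0))[2][0];print(np.degrees(np.arctan2(e[1],e[0])))
q=P[40:250,430:560];m=(q[...,2]>.007)&(q[...,2]<.018)
y=q[m];r=cv2.minAreaRect((y[:,:2]*1000).astype(np.float32));print("plate part",r,np.median(y[:,2]))
E
```

```text
0.045 0.08 764 [ 547.2 -213.1] [15.8 44.3] 77.8
0.05 0.058 349 [ 542.  -212.2] [15.7 33.6] 77.1
0.007 0.08 2415 [ 539.9 -208.2] [49.6 64.3] 77.3
0.006 0.014 1352 [ 539.8 -208.6] [51.  64.3] 77.3
table -0.00017692317772571853 zmax 0.06590285594435458
-12.591216481586548
plate part ((563.720703125, 49.675270080566406), (215.68429565429688, 116.66210174560547), 11.845969200134277) 0.012002903333707765
```

```bash
python3 -m creep '[[[0.9,-2,20,0.8],[0,0,20,0],[0,0,20,0],[0,0,20,0],[0,0,20,0],[0,0,20,0],[0,0,20,0],[0,0,20,0],[0,0,20,0],[0,0,14,0],[0,0,9,0],[0,0,4,0]]]'
python3 -m creep '[[[0,0,0,0],[0,0,0,0],[0,0,0,0],[0,0,0,0],[0,0,0,0],[0,0,0,0],[0,0,0,0],[0,0,0,0]]]' -1 40
python3 -m creep '[[[0,0,-5,0],[0,0,-10,0],[0,0,-15,0],[0,0,-20,0],[0,0,-20,0],[0,0,-10,0],[0,0,0,0]]]'
```

```text
clock: 3.48
ee_pos: [0.5468, -0.2126, 0.0233]
tcp_rot: [[-0.977, 0.214, -0.001], [0.214, 0.977, 0.001], [0.001, 0.0, -1.0]]
ft_force: [-0.2, -0.0, -0.9]
width: 0.999
grip_force: 0.0
clock: 4.15
ee_pos: [0.5478, -0.2132, 0.0248]
tcp_rot: [[-0.977, 0.213, 0.001], [0.213, 0.977, -0.0], [-0.001, -0.0, -1.0]]
ft_force: [-0.0, 0.4, 6.3]
width: 0.179
grip_force: 40.2
clock: 4.73
ee_pos: [0.5488, -0.2136, 0.1071]
tcp_rot: [[-0.977, 0.213, 0.004], [0.213, 0.977, -0.001], [-0.004, -0.001, -1.0]]
ft_force: [0.7, 0.1, -1.7]
width: 0.178
grip_force: 39.4
```

```bash
python3 -m creep '[[[9.7,22.8,0,0],[9.7,22.8,0,0],[9.7,22.8,0,0],[9.7,22.8,0,0],[9.7,22.8,0,0],[9.7,22.8,0,0],[9.7,22.8,0,0],[9.7,22.8,0,0],[9.7,22.8,0,0],[9.7,22.8,0,0],[0,0,0,0],[0,0,0,0]]]'
python3 -m creep '[[[0,0,0,-5],[0,0,0,-5],[0,0,0,-5],[0,0,0,-5],[0,0,0,-4.1],[0,0,0,0],[0,0,0,0]]]'
python3 w.py pics/w2.png
```

```text
clock: 5.73
ee_pos: [0.5006, 0.0312, 0.1036]
tcp_rot: [[-0.977, 0.211, -0.001], [0.211, 0.977, -0.0], [0.001, -0.0, -1.0]]
ft_force: [0.2, -0.1, -1.3]
width: 0.179
grip_force: 39.7
clock: 6.32
ee_pos: [0.5012, 0.0297, 0.1039]
tcp_rot: [[-0.98, -0.201, -0.001], [-0.201, 0.98, -0.0], [0.001, -0.0, -1.0]]
ft_force: [0.3, 0.5, -1.3]
width: 0.18
grip_force: 39.7
6.3167 [ 0.06  0.28 -0.28  1.01 -0.   -0.14] [0.5012 0.0297 0.1039] [ 0.27  0.55 -1.31] [[-0.201  0.941  0.272  0.432]
 [ 0.98   0.193  0.056  0.015]
 [ 0.001  0.277 -0.961  0.246]
 [ 0.     0.     0.     1.   ]]
tool y deg 101.61493595698693
```

View pics/w2.png

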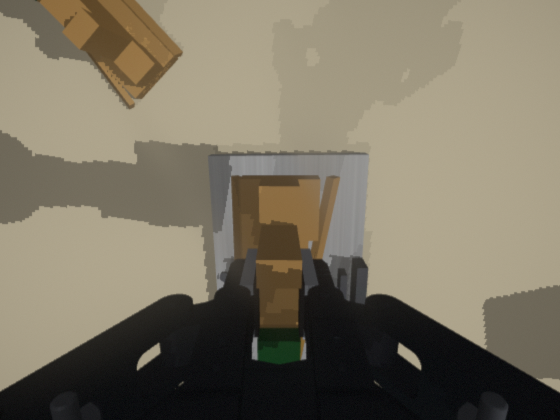

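The rest hangs square in the grip above the plate. The plate's back edge is at row 153 and its sides are at columns 210 and 367.

```bash
python3 - <<'E'
from h import *
d=pickle.load(open("w.pkl","rb"));P=cloud(d,d["T"]);z=d["range_z"]
q=P[140:300,195:380];Z=q[...,2];ok=z[140:300,195:380]>0
m=((Z>.006)&(Z<.017)&ok);pl=q[m]
a=np.radians(11.75);ux=np.array([np.cos(a),np.sin(a)]);uy=np.array([-ux[1],ux[0]])
# edges: per row min/max col of plate, per col min row
rows=range(15,75);L=np.array([q[r][m[r]][0] for r in rows]);R=np.array([q[r][m[r]][-1] for r in rows])
cols=[c for c in range(22,165) if m[:,c].any()];B=np.array([q[np.argmax(m[:,c]),c] for c in cols])
for n,E in(("L",L),("R",R),("B",B)):
    E=E[:,:2]*1000;vx,vy,x,y=cv2.fitLine(E.astype(np.float32),cv2.DIST_HUBER,0,.01,.01).ravel()
    print(n,"ang",np.degrees(np.arctan2(vy,vx)).round(2),"u",np.median(E@ux).round(2),"v",np.median(E@uy).round(2))
print("plate z",np.median(pl[:,2]))
t=d["s"]["ee_pos"][:2]*1000;print("tcp u,v",t@ux,t@uy)
# rest: heel top & foot back
Zr=P[150:330,225:345,2];okr=(z[150:330,225:345]>0)
for lo,hi in((.075,.095),(.095,.112),(.112,.14),(.14,.16)):
    k=(Zr>lo)&(Zr<hi)&okr;x=P[150:330,225:345][k]
    if len(x)>20:
        E=x[:,:2]*1000;print(lo,len(x),"z",np.median(x[:,2]).round(4),"u",np.percentile(E@ux,[1,99]).round(1),"v",np.percentile(E@uy,[1,50,99]).round(1))
E
```

```text
L ang 12.18 u 475.54 v -123.5
R ang 11.66 u 475.88 v -9.31
B ang -77.89 u 454.1 v -66.32
plate z 0.011826631422787615
tcp u,v 496.7036494101947 -73.0136705177249
0.075 4759 z 0.0893 u [456.  498.6] v [-97.5 -63.  -44.3]
0.095 2035 z 0.106 u [456.  488.8] v [-87.  -73.1 -59.6]
0.112 4331 z 0.1324 u [473.8 507.4] v [-93.8 -73.2 -52.9]
0.14 3988 z 0.1437 u [474. 502.] v [-90.5 -71.8 -52.7]
```

```bash
python3 -m creep '[[[0,-1,12,-0.3],[0,0,14,0],[0,0,14,0],[0,0,12,0],[0,0,6,0],[0,0,3,0],[0,0,2,0],[0,0,1,0],[0,0,1,0],[0,0,0,0],[0,0,0,0]]]'
```

```text
clock: 7.28
ee_pos: [0.5017, 0.0294, 0.0397]
tcp_rot: [[-0.978, -0.21, 0.001], [-0.21, 0.978, 0.0], [-0.001, -0.0, -1.0]]
ft_force: [0.4, 0.1, -1.6]
width: 0.181
grip_force: 39.7
```

```bash
python3 -m creep '[[[0,0,1,0],[0,0,0.5,0],[0,0,0.5,0],[0,0,0,0]]]'; python3 -m creep '[[[0,0,0.5,0],[0,0,0.5,0],[0,0,0,0]]]'
```

```text
clock: 7.62
ee_pos: [0.5014, 0.0294, 0.0372]
tcp_rot: [[-0.978, -0.21, -0.0], [-0.21, 0.978, -0.0], [0.0, 0.0, -1.0]]
ft_force: [-0.2, 0.2, -0.5]
width: 0.177
grip_force: 39.7
clock: 7.87
ee_pos: [0.5018, 0.0294, 0.0368]
tcp_rot: [[-0.978, -0.21, 0.001], [-0.21, 0.978, 0.0], [-0.001, -0.0, -1.0]]
ft_force: [-1.1, 0.9, 7.8]
width: 0.178
grip_force: 40.7
```

```bash
python3 -m creep '[[[0,0,-0.3,0],[-3,0,0,0],[-5,0,0,0],[-5,0,0,0],[-5,0,0,0],[-5,0,0,0],[-5,0,0,0],[-3,0,0,0],[-1,0,0,0],[0,0,0,0]]]'; python3 -m creep '[[[0,-1,0,0],[0,-1,0,0],[0,0,0,0],[0,0,0,0]]]'
```

```text
clock: 8.7
ee_pos: [0.5339, 0.0363, 0.0368]
tcp_rot: [[-0.978, -0.21, 0.001], [-0.21, 0.978, 0.0], [-0.001, -0.0, -1.0]]
ft_force: [0.9, 1.0, 4.3]
width: 0.181
grip_force: 40.4
clock: 9.03
ee_pos: [0.5341, 0.0343, 0.0368]
tcp_rot: [[-0.978, -0.21, 0.001], [-0.21, 0.978, 0.0], [-0.001, 0.0, -1.0]]
ft_force: [-0.1, 0.2, 5.2]
width: 0.182
grip_force: 40.4
```

```bash
python3 -m creep '[[[0,-1,0,0],[0,0,0,0],[0,0,0,0]]]';python3 -m creep '[[[0,-0.5,0,0],[0,0,0,0],[0,0,0,0]]]'
```

```text
clock: 9.28
ee_pos: [0.5343, 0.0334, 0.0368]
tcp_rot: [[-0.978, -0.21, 0.001], [-0.21, 0.978, 0.0], [-0.001, 0.0, -1.0]]
ft_force: [-0.7, 0.8, 5.2]
width: 0.179
grip_force: 40.5
clock: 9.53
ee_pos: [0.5344, 0.033, 0.0368]
tcp_rot: [[-0.978, -0.21, 0.001], [-0.21, 0.978, 0.0], [-0.001, 0.0, -1.0]]
ft_force: [-0.4, 1.2, 5.5]
width: 0.179
grip_force: 40.5
```

```bash
python3 -m creep '[[[0,-0.5,0,0],[0,0,0,0],[0,0,0,0]]]'
```

```text
clock: 9.78
ee_pos: [0.5345, 0.0325, 0.0368]
tcp_rot: [[-0.978, -0.21, 0.001], [-0.21, 0.978, 0.0], [-0.001, 0.0, -1.0]]
ft_force: [-0.9, 2.6, 5.8]
width: 0.181
grip_force: 40.5
```

```bash
python3 -m creep '[[[0,-0.5,0,0],[0,0,0,0],[0,0,0,0]]]'; python3 -m creep '[[[0,-0.5,0,0],[0,0,0,0],[0,0,0,0]]]'
```

```text
clock: 10.03
ee_pos: [0.5346, 0.032, 0.0368]
tcp_rot: [[-0.978, -0.21, 0.001], [-0.21, 0.978, 0.0], [-0.001, 0.0, -1.0]]
ft_force: [-0.6, 1.6, 5.0]
width: 0.179
grip_force: 40.5
clock: 10.28
ee_pos: [0.5347, 0.0315, 0.0368]
tcp_rot: [[-0.978, -0.21, 0.001], [-0.21, 0.978, 0.0], [-0.001, 0.0, -1.0]]
ft_force: [-0.8, 0.8, 4.2]
width: 0.182
grip_force: 40.5
```

```bash
python3 -m creep '[[[0,-0.5,0,0],[0,0,0,0],[0,0,0,0]]]'; python3 -m creep '[[[0,-0.5,0,0],[0,0,0,0],[0,0,0,0]]]'
```

```text
clock: 10.53
ee_pos: [0.5347, 0.0312, 0.0368]
tcp_rot: [[-0.978, -0.21, 0.001], [-0.21, 0.978, 0.001], [-0.001, 0.001, -1.0]]
ft_force: [-0.2, 2.7, 5.2]
width: 0.186
grip_force: 40.8
clock: 10.78
ee_pos: [0.5347, 0.0312, 0.0368]
tcp_rot: [[-0.978, -0.21, 0.001], [-0.21, 0.978, 0.002], [-0.001, 0.002, -1.0]]
ft_force: [-1.9, 5.7, 7.5]
width: 0.179
grip_force: 41.0
```

```bash
python3 -m creep '[[[0,0.8,0,0],[-2,0,0,0],[-4,0,0,0],[-4,0,0,0],[-4,0,0,0],[-2,0,0,0],[0,0,0,0]]]'; python3 -m creep '[[[-2,0,0,0],[-4,0,0,0],[-4,0,0,0],[-3,0,0,0],[-1,0,0,0],[0,0,0,0]]]'
```

```text
clock: 11.37
ee_pos: [0.5506, 0.0347, 0.0368]
tcp_rot: [[-0.978, -0.21, 0.001], [-0.21, 0.978, 0.0], [-0.001, 0.0, -1.0]]
ft_force: [0.2, 1.4, 4.3]
width: 0.183
grip_force: 40.5
clock: 11.87
ee_pos: [0.5641, 0.0377, 0.0368]
tcp_rot: [[-0.978, -0.21, 0.001], [-0.21, 0.978, 0.0], [-0.001, 0.0, -1.0]]
ft_force: [-0.2, 1.8, 7.1]
width: 0.186
grip_force: 40.6
```

```bash
python3 -m creep '[[[0,0,0,0],[0,0,0,0],[0,0,0,0],[0,0,0,0],[0,0,0,0]]]' 0.2; python3 -m creep '[[[4,0,0,0],[8,0,0,0],[10,0,0,0],[10,0,0,0],[10,0,0,0],[10,0,0,0],[10,0,0,0],[6,0,0,0],[0,0,0,0],[0,0,0,0]]]'; python3 w.py pics/w3.png
```

```text
clock: 12.28
ee_pos: [0.5631, 0.0373, 0.0365]
tcp_rot: [[-0.978, -0.21, -0.0], [-0.21, 0.978, -0.0], [0.0, 0.0, -1.0]]
ft_force: [-0.1, -0.3, -0.1]
width: 0.599
grip_force: 0.0
clock: 13.12
ee_pos: [0.4966, 0.023, 0.0368]
tcp_rot: [[-0.978, -0.209, 0.0], [-0.209, 0.978, 0.0], [-0.0, -0.0, -1.0]]
ft_force: [1.0, 0.6, 0.2]
width: 0.599
grip_force: 0.0
13.1167 [ 0.05  0.33 -0.39  0.85  0.   -0.16] [0.4966 0.023  0.0368] [1.03 0.57 0.19] [[-0.209  0.939  0.272  0.427]
 [ 0.978  0.2    0.059  0.008]
 [ 0.001  0.278 -0.96   0.179]
 [ 0.     0.     0.     1.   ]]
tool y deg 102.0893430855235
```

View pics/w3.png

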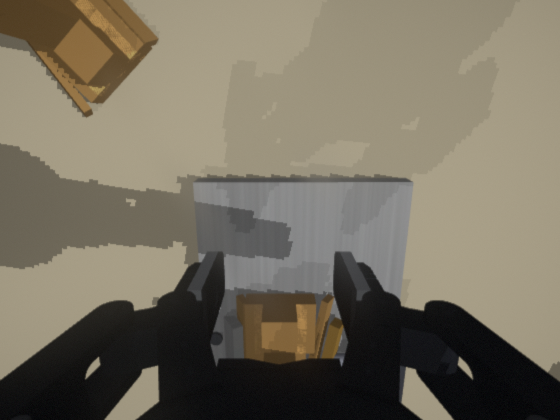

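The rest stands square in the way, with its back edge at row 295 and columns 237–315. The open fingers are behind it at columns 205 and 355. Next I close them, lower and push the heel.

```bash
python3 -m creep '[[[0,0,0,0],[0,0,0,0],[0,0,0,0],[0,0,0,0],[0,0,0,0],[0,0,2,0],[0,0,3,0],[0,0,3,0],[0,0,0,0],[0,0,0,0]]]' -1 20; python3 -m creep '[[[-3,0,0,0],[-4,0,0,0],[-4,0,0,0],[-3,0,0,0],[0,0,0,0],[0,0,0,0]]]'
```

```text
clock: 14.0
ee_pos: [0.4964, 0.023, 0.0283]
tcp_rot: [[-0.978, -0.21, -0.001], [-0.21, 0.978, -0.0], [0.001, 0.0, -1.0]]
ft_force: [-0.1, -0.5, 0.6]
width: 0.001
grip_force: 0.0
clock: 14.5
ee_pos: [0.5106, 0.026, 0.0286]
tcp_rot: [[-0.978, -0.21, -0.0], [-0.21, 0.978, 0.0], [0.0, 0.0, -1.0]]
ft_force: [-0.9, -0.7, -0.2]
width: 0.003
grip_force: 0.0
```

```bash
python3 -m creep '[[[-2,0,0,0],[-2,0,0,0],[-2,0,0,0],[0,0,0,0],[0,0,0,0]]]';python3 -m creep '[[[-1,0,0,0],[-1,0,0,0],[-1,0,0,0],[0,0,0,0]]]'
```

```text
clock: 14.92
ee_pos: [0.5164, 0.0272, 0.0286]
tcp_rot: [[-0.978, -0.21, 0.0], [-0.21, 0.978, -0.0], [-0.0, -0.0, -1.0]]
ft_force: [1.0, 0.2, -0.2]
width: -0.0
grip_force: 0.0
clock: 15.25
ee_pos: [0.5194, 0.0279, 0.0286]
tcp_rot: [[-0.978, -0.21, 0.0], [-0.21, 0.978, 0.0], [-0.0, 0.0, -1.0]]
ft_force: [0.6, 0.5, -0.1]
width: 0.0
grip_force: 0.0
```

```bash
python3 -m creep '[[[-1,0,0,0],[-1,0,0,0],[-1,0,0,0],[-1,0,0,0],[0,0,0,0]]]';python3 -m creep '[[[-1,0,0,0],[-1,0,0,0],[0,0,0,0]]]'
```

```text
clock: 15.67
ee_pos: [0.5233, 0.0288, 0.0286]
tcp_rot: [[-0.978, -0.21, 0.0], [-0.21, 0.978, 0.0], [-0.0, 0.0, -1.0]]
ft_force: [0.1, -0.7, 0.2]
width: -0.003
grip_force: 0.0
clock: 15.92
ee_pos: [0.5252, 0.0292, 0.0286]
tcp_rot: [[-0.978, -0.21, 0.0], [-0.21, 0.978, 0.0], [-0.0, 0.0, -1.0]]
ft_force: [0.2, -0.5, 0.3]
width: 0.0
grip_force: 0.0
```

```bash
python3 -m creep '[[[-1,0,0,0],[-1,0,0,0],[0,0,0,0]]]';python3 -m creep '[[[-1,0,0,0],[-1,0,0,0],[0,0,0,0]]]'
```

```text
clock: 16.17
ee_pos: [0.5272, 0.0296, 0.0286]
tcp_rot: [[-0.978, -0.21, 0.0], [-0.21, 0.978, 0.0], [-0.0, 0.0, -1.0]]
ft_force: [-0.6, -0.5, -0.2]
width: -0.0
grip_force: 0.0
clock: 16.42
ee_pos: [0.5292, 0.03, 0.0286]
tcp_rot: [[-0.978, -0.21, 0.0], [-0.21, 0.978, -0.0], [-0.0, -0.0, -1.0]]
ft_force: [0.2, 0.3, 0.1]
width: -0.002
grip_force: 0.0
```

```bash
cat > m.py <<'E'
from h import *
d=pickle.load(open("w.pkl","rb"));P=cloud(d,d["T"]);z=d["range_z"]
h=cv2.cvtColor(d["img"],cv2.COLOR_RGB2HSV)
a=np.radians(11.9);ux=np.array([np.cos(a),np.sin(a)]);uy=np.array([-ux[1],ux[0]])
O=np.array([574.,39.5])
Q=P[...,:2]*1000-O;X=Q@ux;Y=Q@uy
b=(h[...,1]>110)&(h[...,0]<25)&(z>0)&(abs(X)<110)&(Y>-28)&(Y<30)&(P[...,2]>.014)&(P[...,2]<.08)
b[:, :]=cv2.morphologyEx(b.astype(np.uint8),cv2.MORPH_OPEN,np.ones((3,3)))>0
f=b&(P[...,2]<.028)&(abs(Y)<22)
t=d["s"]["ee_pos"][:2]*1000-O
print("n",b.sum(),f.sum(),"foot/heel back x",np.percentile(X[f],[0.5,2,5]).round(1),"Y",np.percentile(Y[f],[1,50,99]).round(1),"tcp",(t@ux).round(1),(t@uy).round(1))
k=np.argwhere(b);print(k.min(0),k.max(0))
E
python3 w.py pics/w4.png|head -1; python3 m.py
```

```text
16.4167 [ 0.06  0.4  -0.31  0.86 -0.   -0.15] [0.5292 0.03   0.0286] [0.18 0.27 0.07] [[-0.209  0.939  0.272  0.46 ]
n 726 49 foot/heel back x [-35.8 -35.7 -35.6] Y [17.4 18.6 21.9] tcp -45.8 -0.0
[277 272] [363 338]
```

View pics/w4.png

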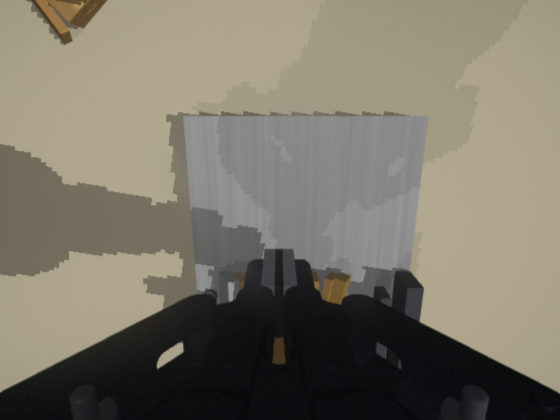

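The fingers' back is at (280,255), touching the rest's back edge, which is at about row 277. The rest has moved forward with them and its origin is about 4 mm past the track's. I keep feeling forward.

```bash
python3 -m creep '[[[-1,0,0,0],[-1,0,0,0],[0,0,0,0]]]'|sed -n '1,2p;4p';python3 -m creep '[[[-1,0,0,0],[-1,0,0,0],[0,0,0,0]]]'|sed -n '1,2p;4p'
```

```text
clock: 16.72
ee_pos: [0.5311, 0.0304, 0.0286]
ft_force: [0.5, -0.7, -0.8]
clock: 16.97
ee_pos: [0.5331, 0.0308, 0.0286]
ft_force: [0.1, 1.5, 0.3]
```

```bash
python3 -m creep '[[[-1,0,0,0],[-1,0,0,0],[0,0,0,0]]]'|sed -n '1,2p;4p';python3 -m creep '[[[-1,0,0,0],[-1,0,0,0],[0,0,0,0]]]'|sed -n '1,2p;4p'
```

```text
clock: 17.22
ee_pos: [0.5346, 0.0311, 0.0285]
ft_force: [-2.6, -0.6, 1.2]
clock: 17.47
ee_pos: [0.536, 0.0315, 0.0284]
ft_force: [-7.2, -2.0, 4.6]
```

```bash
python3 -m creep '[[[-1,0,0,0],[-1,0,0,0],[0,0,0,0]]]'|sed -n '1,2p;4p'
```

```text
clock: 17.72
ee_pos: [0.5373, 0.0318, 0.0284]
ft_force: [-10.7, -3.1, 7.8]
```

```bash
python3 -m creep '[[[-0.5,0,0,0],[-0.5,0,0,0],[0,0,0,0],[0,0,0,0]]]'|sed -n '1,2p;4p'
```

```text
clock: 18.05
ee_pos: [0.5378, 0.0319, 0.0282]
ft_force: [-13.3, -2.8, 8.7]
```

The push along the way is now about 13.6 N, so the rest is tight. I back off and check.

```bash
python3 -m creep '[[[2,0,0,0],[3,0,0,0],[5,0,0,0],[10,0,0,0],[15,0,0,0],[15,0,0,0],[10,0,-10,0],[0,0,-20,0],[0,0,-25,0],[0,0,-25,0],[0,0,-15,0],[0,0,0,0]]]'
python3 w.py pics/w5.png|head -1; python3 m.py
python3 - <<'E'
from station import env
from h import *
d=env.snapshot("scene");P=cloud(d);z=d["range_z"]
Q=P[...,:2]*1000-np.array([574.,39.5]);a=np.radians(11.9);X=Q@[np.cos(a),np.sin(a)];Y=Q@[-np.sin(a),np.cos(a)]
k=(z>0)&(P[...,2]>.055)&(P[...,2]<.085)&(abs(X)<80)&(abs(Y)<40)
r=cv2.minAreaRect(np.stack([X[k],Y[k]],1).astype(np.float32));print("stem in track",k.sum(),r,P[...,2][k].max())
a=d["img"];b=pickle.load(open("scene.pkl","rb"))["img"]
cv2.imwrite("pics/s2.png",np.hstack([cv2.resize(a[190:290,210:340],(520,400),interpolation=2)])[:,:,::-1])
E=cv2.absdiff(a,b).max(2)>50
for n,(u0,u1,v0,v1) in dict(mug=(240,300,305,370),tin=(325,370,130,190),spat=(325,430,225,285)).items():print(n,E[v0:v1,u0:u1].sum())
E
```

```text
clock: 19.05
ee_pos: [0.4827, 0.0198, 0.1268]
tcp_rot: [[-0.978, -0.21, 0.005], [-0.21, 0.978, 0.0], [-0.005, -0.001, -1.0]]
ft_force: [1.1, -0.5, 1.4]
width: 0.001
grip_force: 0.0
19.05 [ 0.04  0.22 -0.29  1.05  0.   -0.17] [0.4827 0.0198 0.1268] [ 1.13 -0.53  1.42] [[-0.209  0.938  0.277  0.413]
stem in track 187 ((13.243306159973145, -0.8934488296508789), (46.66861343383789, 22.8181209564209), 0.6628963351249695) 0.08168192464712609
mug 0
tin 0
spat 0Traceback (most recent call last):
  File "m.py", line 11, in <module>
    print("n",b.sum(),f.sum(),"foot/heel back x",np.percentile(X[f],[0.5,2,5]).round(1),"Y",np.percentile(Y[f],[1,50,99]).round(1),"tcp",(t@ux).round(1),(t@uy).round(1))
                                                 ~~~~~~~~~~~~~^^^^^^^^^^^^^^^^
    return _quantile_unchecked(
        a, q, axis, out, overwrite_input, method, keepdims, weights)
    return _ureduce(a,
                    func=_quantile_ureduce_func,
    ...<5 lines>...
                    overwrite_input=overwrite_input,
                    method=method)
    r = func(a, **kwargs)
    result = _quantile(arr,
                       quantiles=q,
    ...<2 lines>...
                       out=out,
                       weights=wgt)
    slices_having_nans = np.isnan(arr[-1, ...])
                                  ~~~^^^^^^^^^
IndexError: index -1 is out of bounds for axis 0 with size 0
```

View pics/s2.png

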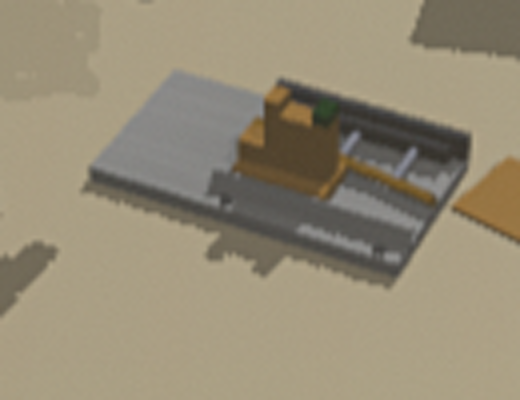

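```bash
python3 - <<'E'
from station import env
from h import *
def pr(d,T,lbl):
    P=cloud(d,T);z=d["range_z"];Q=P[...,:2]*1000-np.array([574.,39.5]);a=np.radians(11.9);X=Q@[np.cos(a),np.sin(a)];Y=Q@[-np.sin(a),np.cos(a)]
    for x0 in range(-30,40,7):
        k=(z>0)&(X>x0)&(X<x0+7)&(abs(Y)<6)&(P[...,2]<.1)&(P[...,2]>.03)
        if k.sum()>3:print(lbl,x0,k.sum(),np.percentile(P[...,2][k],[50,90]).round(4))
pr(env.snapshot("top"),None,"top");pr(env.snapshot("scene"),None,"scene")
E
```

```text
top 5 12 [0.0659 0.0666]
top 12 11 [0.0646 0.0663]
top 19 16 [0.0655 0.0733]
top 26 12 [0.075  0.0786]
top 33 6 [0.0752 0.0766]
scene -30 5 [0.0395 0.0397]
scene -23 9 [0.0406 0.0424]
scene -16 8 [0.0401 0.0698]
scene -9 20 [0.0634 0.0775]
scene -2 30 [0.066  0.0768]
scene 5 22 [0.0645 0.0681]
scene 12 18 [0.0633 0.067 ]
scene 19 14 [0.0646 0.0741]
scene 26 27 [0.0654 0.0773]
scene 33 36 [0.056  0.0737]
```

The stem top is level at about 66 mm, which is the 12 mm floor plus 54, and both prongs reach 76 mm. The rest is seated flat.

```bash
python3 -c "
from station import env
print(env.sign_off())"
```

```text
the job is handed in; nothing more can be done
None
```

The rest is wedged in the track about 13 mm past its origin, pushed in with roughly 13.6 N and let go, with the tin, mug and spatula undisturbed; the job is handed in, but sign-off returned no verdict.

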